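# Draw the sample boat out of the tube furnace with the hook rod

### The arm

A 7-joint arm with a two-finger parallel gripper is mounted at the origin on a cart in front of the work surface, level with it; the furniture and walls round the work are solid. World frame = base frame: x ahead of the robot, y to its left, z up, the work surface at z = 0. Lengths are in m, angles in rad, forces in N, time in s.
With the tool pointing down it reaches from about 0.425 to 0.925 m from the base axis. Payload 6.8 kg.
Tool frame: the origin (TCP) lies on the mounting face of the last link; the fingertips stand 173 mm ahead of it and the grasp point (between the pads) lies 155 mm ahead of it; z points along the fingers, y is the line along which they close (so a half turn about z gives the same grasp; the last joint's range is limited). The gripper opens to 85 mm and grips with 20 to 120 N. Pads are 22 mm wide; open, the fingers measure 114 mm over their backs; the gripper's body (76 mm by 85 mm) begins 54 mm behind the grasp point. The pads swing forward as they close: fully open they stand 13 mm farther back than shut.
Start: joints at [1.242, 0.477, 0.022, 1.555, -0.011, 1.109, -0.083], TCP at [0.148, -0.659, 0.405] pointing down, gripper open.
Joint ranges: [-2.96, 2.96], [-0.34, 2.1], [-1.41, 1.46], [0.24, 2.44], [-1.37, 4.51], [0.17, 1.92], [-2.96, 2.96]. Speed limits (rad/s): [2.39, 2.39, 3.14, 3.14, 3.14, 3.14, 3.14].

### API

Orientations are given as a rotation vector (axis times angle).
In Python, from bench import r gives the robot as it stands.
- The arm moves only by the tool carry_out, never from a script. Its argument "moves" is a list of rows, each a list of 5 numbers: the shift along the tool's x, y, z in m, then the turn about the tool's z in rad, then the finger opening in m, from 0 to 0.0854. In form: [[dx, dy, dz, roll, claw], ...]. A call has exactly 8 rows; each row is the pose to reach, as a shift and turn from the pose commanded when the call began, along the tool's axes at that moment; what a row does not reach only later rows make up. A row lasts 1/10 s, in which the tool goes at most 50 mm and 8.59 degrees, less where a joint would pass 70% of its speed; a pose out of reach is approached as far as the arm can. A call with a gripper value outside its range is refused whole. The fingers move at their own pace and stop on an object; "force" is the grip in N (left out, the last holds). Time passes only in rows, so rows that repeat a pose let the fingers close, or fill a call up. It gives the time, the measured TCP pose, the force, the opening and the grip force at its end, in the units of the state.
- r.get_obs(): the state, without advancing time (a new reading comes with each control period).
- r.grab_frame(name): name is "scene" or "top"; returns the picture (400x640x3 uint8, red, green, blue); there is no depth.
- r.calibration(name): a dict with "fx", "fy", "cx", "cy" (pixels), "rvec" (rotation vector, rad) and "tvec" (3), from world to camera coordinates, as OpenCV has them. Camera axes: x right, y down, z forward; pixel columns grow to the right and rows downward; lengths in m; the calibration is good to about 2 mm. A picture is of the moment at which its call begins. calibration takes no time and is no camera call.
- r.hand_in(): hands the job in; it is judged then, once.
The state is a dict: "clock": time; "joints": joint angles; "qvel": joint speeds; "tau": joint torques, N m; "tcp_pos": TCP position; "orientation": TCP orientation; "contact_force": force on the tool from outside, world axes, zero at the start; "moment": the same for the moment, N m; "grip_width": finger opening in m; "gripper_force": force on a finger pad.
Only numpy, scipy, OpenCV 4.12 (cv2) and the standard library are available. Lean on these libraries where they do the work, as an engineer would, in place of code of your own. Each camera call takes 0.05 s, during which the arm holds its last target. There are 200 camera calls.

### The job

Take the hook rod (not the pusher rod beside it) from its slot in the stand, reach into the cold tube furnace with it, drop its bent tip into the wire loop of the sample boat and draw the boat out, until its trough lies wholly on the loading tongue, clear of the tube. Then lay the hook rod back upright in the slot it came from. Keep the boat upright, do not touch it with the gripper or the arm, and leave the pusher rod, the white can and the wash bottle where they are.

Things in the scene. Friction and masses are not known exactly. Their poses are not given: they have to be found in the camera images.
- furnace: White bench tube furnace, fixed. Origin on the work surface straight below the mouth of its tube; x runs level INTO the bore, z up. Clear quartz tube, inner diameter 64 mm, outer 72 mm, axis 70 mm above the surface, from x = 0 (mouth) to 215 mm; it juts 100 mm out of the housing (130 mm wide, 140 mm high, x = 110 to 225 mm, round flange 110 mm across at x = 100 mm).
- tongue (a point): Middle of the loading tongue's floor, 70 mm before the mouth. A flat floor 48 mm wide, 50 mm above the work surface, runs without a step from inside the tube out over the tongue, which ends 138 mm before the mouth; low side lips 27 mm either side of the middle rise 7.5 mm above the floor. The front end is open: a boat pulled too far falls off.
- boat: White ceramic sample boat, loose, standing on the floor inside the tube: trough 70 mm long (x), 34 mm wide (y), 16 mm high, about 120 g. Origin under the middle of the trough; x points from the loop end to the far end, so into the bore.
- boat_loop (a point): Middle of the boat's wire loop, 11 mm above the boat's underside, 48 mm before the trough's middle (boat x = -48 mm). The loop lies level on the end that faces the mouth; wire 4 mm thick; opening 24 mm along x (trough's end wall to front wire), 22 mm wide. 60 to 100 mm inside the mouth at the start.
- hook_rod_grip (a point): Hook rod, 160 g: black flat upright grip, 60 mm long (x), 14 mm thick (y), 48 mm high (z), on a foot 26 mm wide, 4 mm thick. This point is on its middle, 33 mm above the underside, 15 mm below the top. A 6 mm steel rod runs forward (+x), axis 8 mm above the underside; 175 mm ahead of this point it is bent straight down, the bent tip ending 20 mm below the rod's axis, 45 mm below this point.
- hook_tip (a point): Lowest end of the hook rod's bent tip (175 mm ahead of the grip point, 45 mm below it).
- pusher_rod_grip (a point): Same point on the pusher rod, which has the same grip and rod but no bent tip: it ends in a flat round disc of 24 mm diameter. To be left in its slot. The two tools may lie in either slot.
- stand: Aluminium tool stand, fixed, 86 mm long (x), 114 mm wide (y). Origin on the work surface under its middle. Two shallow slots side by side, middles at y = -35 and +35 mm, each 36 mm wide and 80 mm long, floor 24 mm and lips 29 mm above the surface; a tool's foot stands in each, its rod pointing along the stand's +x beyond the stand.
- objective_can: White ribbed screw can, loose, 34 mm diameter, 58 mm high, origin at its foot. To be left alone.
- wash_bottle: White squeeze bottle with red cap and bent spout, loose, 65x96x177 mm, origin at its foot. To be left alone.

How it is judged:
By the outcome, as a careful person would: the job done as asked, in the order asked, and still so for the second after the job is handed in, with the robot touching nothing.
It also fails if it takes over 51 s, if anything falls off the work surface, if the arm or the gripper's body presses on something with over 40 N, if the wrist force passes 120 N, or if a joint passes its speed limit or range.

## Working session

There is one attempt and no reset: what is moved stays moved. The work goes in short steps, Python scripts to look and compute and a tool call to move; the robot and the scene stay as the last step left them, time stands still between calls to the robot, and variables do not carry over. Pictures are saved under pics/ and viewed, at most 10 in all, crops included, and the job is handed in when it is done.

Besides the shell and the picture viewer there is one more tool, called after ">>>" as a command line: name --pt "numbers of a row" for each row, then --argument value for the rest. carry_out: Moves the arm, as the interface text tells. Its arguments: {"type":"object","properties":{"moves":{"type":"array","items":{"type":"array","items":{"type":"number"}}},"force":{"type":"number"}},"required":["moves"]}

```bash
ls; mkdir -p pics; python3 - <<'E'
from bench import r
import cv2
for n in("scene","top"):
    cv2.imwrite(f"pics/{n}0.png",r.grab_frame(n)[:,:,::-1]); print(n,r.calibration(n))
o=r.get_obs(); print(o)
E
```

```text
pics
scene {'fx': 494.13498364076264, 'fy': 494.13498364076264, 'cx': 321.77792231888657, 'cy': 198.03701223995648, 'rvec': array([ 1.90152631, -0.7292482 ,  0.46706774]), 'tvec': array([-0.438614  ,  0.22336302,  0.62309711])}
top {'fx': 431.76122059804095, 'fy': 431.76122059804095, 'cx': 317.0770566383517, 'cy': 201.10641765005778, 'rvec': array([ 2.16855706, -2.21611263,  0.06362444]), 'tvec': array([0.01835095, 0.58896018, 0.95971007])}
{'clock': 0.1, 'joints': array([ 1.24189112,  0.47776052,  0.02231896,  1.55632041, -0.01146349,
        1.1093205 , -0.08310362]), 'qvel': array([-5.19129404e-04, -2.24538446e-03, -1.05731911e-03, -5.28286363e-03,
       -1.08348343e-03,  4.00855425e-05, -3.01316491e-04]), 'tau': array([ 5.08292142e-03, -5.97756922e+01,  1.61403637e+00, -2.81953436e+01,
        1.28691480e-02,  4.97852176e-03, -2.11586627e-05]), 'tcp_pos': array([ 0.147802  , -0.65837699,  0.40380695]), 'orientation': array([-3.12081839e+00, -3.46038609e-01,  5.16250045e-04]), 'contact_force': array([-0.04289636,  0.13424851, -0.18560971]), 'moment': array([0.01755816, 0.01186806, 0.04133461]), 'gripper_force': 0.0, 'grip_width': 0.08530881075861449}
```

View pics/scene0.png

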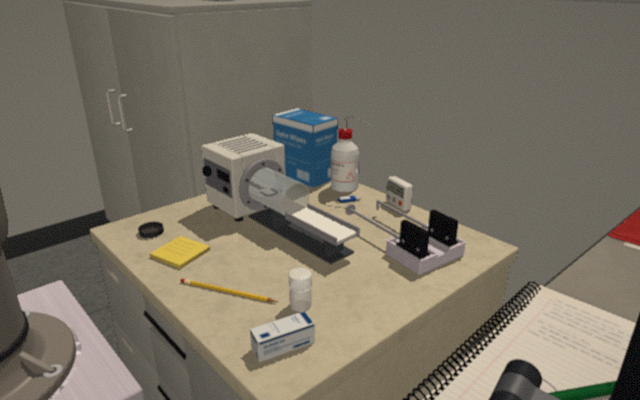

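View pics/top0.png

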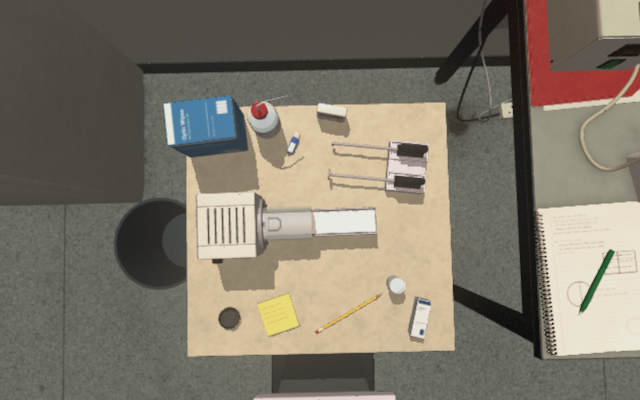

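The scene view shows the furnace, the tongue, and both tools in the stand. A disc seems to be at scene (350,209) on the near rod. I'll enlarge to confirm.

```bash
cat > h.py <<'E'
import numpy as np, cv2
from bench import r
def cam(n):
    c=r.calibration(n); K=np.array([[c['fx'],0,c['cx']],[0,c['fy'],c['cy']],[0,0,1]]); return K,cv2.Rodrigues(c['rvec'])[0],c['tvec'],c['rvec']
def ray(n,u,v,z):
    K,R,t,_=cam(n); d=R.T@np.linalg.solve(K,[u,v,1]); C=-R.T@t; return C+d*(z-C[2])/d[2]
def proj(n,P):
    K,R,t,rv=cam(n); return cv2.projectPoints(np.atleast_2d(np.array(P,float)),rv,t,K,None)[0][:,0]
def crop(src,x0,y0,w,h,s,out):
    im=cv2.imread(src)[y0:y0+h,x0:x0+w]; cv2.imwrite(out,cv2.resize(im,None,fx=s,fy=s,interpolation=cv2.INTER_CUBIC))
E
python3 - <<'E'
from h import *
crop("pics/top0.png",250,120,190,130,4.2,"pics/c1.png")
crop("pics/scene0.png",230,150,250,130,3.2,"pics/c2.png")
E
```

```text
(no output)
```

View pics/c1.png

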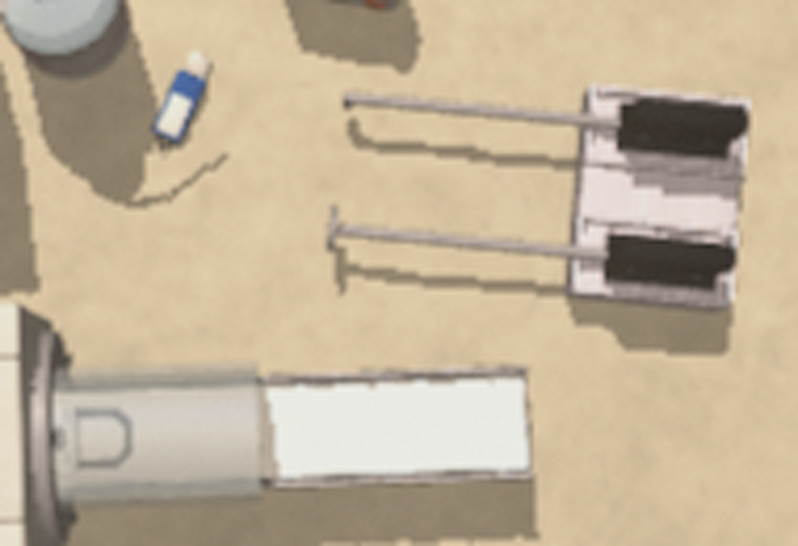

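View pics/c2.png

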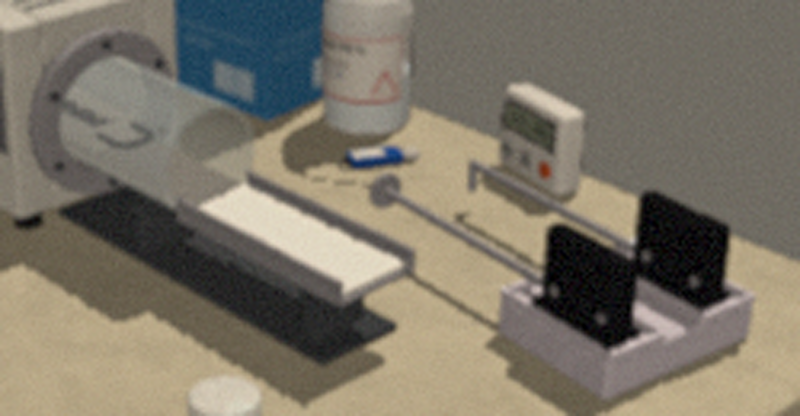

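The hook is the rod farther from the furnace: bent tip at c1 (348,100), grip at about (620–748, 97–155). The disc is on the other rod, at (333,228). The boat's loop shows through the tube, front wire at c1 (130,438).

```bash
python3 - <<'E'
from h import *
def c1(x,y,z): p=ray("top",250+(x+.5)/4.2-.5,120+(y+.5)/4.2-.5,z); return p.round(4)
def c2(x,y,z): p=ray("scene",230+(x+.5)/3.2-.5,150+(y+.5)/3.2-.5,z); return p.round(4)
print("cam",[(-cam(n)[1].T@cam(n)[2]).round(3) for n in("top","scene")])
for n,x,y,z in [("stand",590,88,.029),("stand",748,103,.029),("stand",735,305,.029),("stand",572,295,.029),
 ("bend",348,100,.032),("rodEnd",618,124,.032),("gripback",748,107,.072),("gripback",746,136,.072),("pbend",333,230,.032),("prodEnd",605,254,.032),
 ("tongue end",527,376,.05),("tongue end",530,474,.05),("mouth top",262,435,.106),("tubeL",262,366,.07),("tubeR",262,497,.07),("tubeL2",62,374,.07),("tubeR2",62,500,.07),
 ("loopfront",131,438,.061),("loopL",105,410,.061),("loopR",105,466,.061),("loop back",77,438,.061)]: print(n,c1(x,y,z))
print("scene")
for n,x,y,z in [("tip low",474,188,.012),("bend",473,168,.032),("grip top back",728,232,.072),("grip top front",645,195,.072),("tongue end corner",342,300,.05),("tongue end c",410,262,.05),("loopfrontR",150,130,.061),("loopfrontL",112,146,.061)]: print(n,c2(x,y,z))
E
```

```text
cam [array([0.533, 0.007, 0.992]), array([ 0.01 , -0.643,  0.465])]
stand [ 0.7215 -0.1618  0.029 ]
stand [ 0.7115 -0.2462  0.029 ]
stand [ 0.6032 -0.2353  0.029 ]
stand [ 0.6104 -0.1487  0.029 ]
bend [ 0.7172 -0.0318  0.032 ]
rodEnd [ 0.7012 -0.1756  0.032 ]
gripback [ 0.7015 -0.2348  0.072 ]
gripback [ 0.6866 -0.2333  0.072 ]
pbend [ 0.6476 -0.0221  0.032 ]
prodEnd [ 0.6316 -0.1664  0.032 ]
tongue end [ 0.567  -0.1206  0.05  ]
tongue end [ 0.5162 -0.1207  0.05  ]
mouth top [0.539  0.0171 0.106 ]
tubeL [0.5743 0.0167 0.07  ]
tubeR [0.5079 0.0181 0.07  ]
tubeL2 [0.5724 0.1186 0.07  ]
tubeR2 [0.5085 0.1195 0.07  ]
loopfront [0.5392 0.0848 0.061 ]
loopL [0.5539 0.0979 0.061 ]
loopR [0.5252 0.0983 0.061 ]
loop back [0.5398 0.1124 0.061 ]
scene
tip low [ 0.717  -0.0338  0.012 ]
bend [ 0.7071 -0.0406  0.032 ]
grip top back [ 0.6848 -0.2413  0.072 ]
grip top front [ 0.6883 -0.1845  0.072 ]
tongue end corner [ 0.5077 -0.1284  0.05  ]
tongue end c [ 0.5635 -0.1234  0.05  ]
loopfrontR [0.5507 0.0922 0.061 ]
loopfrontL [0.5187 0.0885 0.061 ]
```

>>> carry_out --pt "0.04 -0.02 0 -0.08 0.05" --pt "0.08 -0.04 0 -0.16 0.05" --pt "0.12 -0.06 0 -0.24 0.05" --pt "0.16 -0.08 0 -0.32 0.05" --pt "0.2 -0.1 0 -0.4 0.05" --pt "0.24 -0.12 0 -0.48 0.05" --pt "0.28 -0.14 0 -0.56 0.05" --pt "0.32 -0.16 0 -0.62 0.05" --force 60

```text
clock: 0.9
tcp_pos: [0.426, -0.431, 0.4044]
orientation: [-2.866, -1.286, 0.0]
contact_force: [0.3, -0.2, -0.5]
grip_width: 0.05
gripper_force: 0.0
```

```bash
cat >> h.py <<'E'
def go(x,y,z,yaw):
    "tool shift+roll to TCP (x,y,z), hook heading yaw(deg); tool y -> heading-90deg"
    o=r.get_obs(); R=cv2.Rodrigues(o['orientation'])[0]
    d=R.T@(np.array([x,y,z])-o['tcp_pos']); a=np.degrees(np.arctan2(R[1,1],R[0,1]))
    print("pos",o['tcp_pos'].round(4),"heading",round(a+90,2),"tilt",R[:2,2].round(4),"t",o['clock'])
    print("shift",d.round(4),"roll",round(-np.radians((yaw-90-a+180)%360-180),4),"F",o['contact_force'].round(1))
E
python3 -c "
from h import *
go(.697,-.205,.30,83.65)"
```

```text
pos [ 0.426  -0.431   0.4044] heading 48.34 tilt [-0.0005  0.0003] t 0.9
shift [0.349  0.0522 0.1044] roll -0.6163 F [ 0.3 -0.2 -0.5]
```

>>> carry_out --pt "0.045 0.007 0 -0.08 0.05" --pt "0.09 0.014 0 -0.16 0.05" --pt "0.135 0.02 0 -0.24 0.05" --pt "0.18 0.027 0 -0.32 0.05" --pt "0.225 0.034 0 -0.4 0.05" --pt "0.27 0.04 0.03 -0.48 0.05" --pt "0.315 0.047 0.06 -0.56 0.05" --pt "0.349 0.052 0.09 -0.616 0.05"

```text
clock: 1.7
tcp_pos: [0.6953, -0.2078, 0.3169]
orientation: [2.34, 2.095, 0.001]
contact_force: [0.8, -1.4, -0.3]
grip_width: 0.0503
gripper_force: 0.0
```

```bash
python3 -c "
from h import *
go(.697,-.205,.212,83.65)
cv2.imwrite('pics/s1.png',r.grab_frame('scene')[:,:,::-1]);cv2.imwrite('pics/t1.png',r.grab_frame('top')[:,:,::-1])
a=cv2.imread('pics/s1.png')[130:290,300:500];b=cv2.imread('pics/t1.png')[110:270,280:480]
cv2.imwrite('pics/m1.png',cv2.resize(np.hstack([a,b]),None,fx=2,fy=2,interpolation=cv2.INTER_CUBIC))"
```

```text
pos [ 0.6953 -0.2078  0.3169] heading 83.66 tilt [ 0.0013 -0.    ] t 1.7
shift [0.0029 0.0012 0.1049] roll 0.0001 F [ 0.8 -1.4 -0.3]
```

View pics/m1.png

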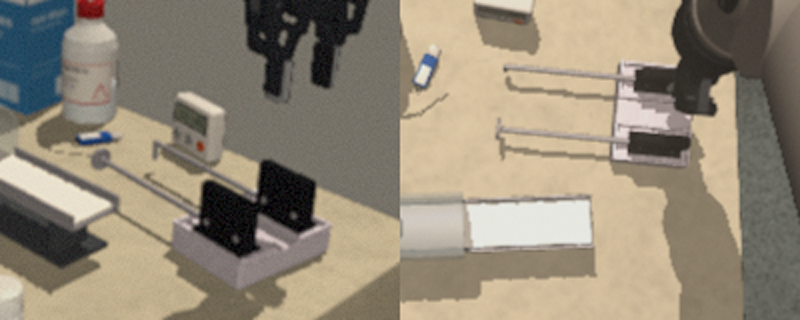

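The gripper hangs over the far grip with a finger on each side, and nothing has been disturbed. Descending.

>>> carry_out --pt "0.001 0.001 0.02 0 0.05" --pt "0.001 0.001 0.04 0 0.05" --pt "0.001 0.001 0.06 0 0.05" --pt "0.001 0.001 0.075 0 0.05" --pt "0.001 0.001 0.09 0 0.05" --pt "0.001 0.001 0.1 0 0.05" --pt "0.001 0.001 0.103 0 0.05" --pt "0.001 0.001 0.103 0 0.05"

```text
clock: 2.6
tcp_pos: [0.695, -0.2084, 0.2144]
orientation: [-2.344, -2.091, 0.0]
contact_force: [-0.3, 1.1, 0.3]
grip_width: 0.0499
gripper_force: 0.0
```

>>> carry_out --pt "0 0 0 0 0.03" --pt "0 0 0 0 0.02" --pt "0 0 0 0 0.01" --pt "0 0 0 0 0.005" --pt "0 0 0 0 0.005" --pt "0 0 0 0 0.005" --pt "0 0 0 0 0.005" --pt "0 0 0 0 0.005"

```text
clock: 3.4
tcp_pos: [0.6955, -0.2085, 0.2156]
orientation: [2.343, 2.09, 0.002]
contact_force: [-1.1, 0.1, 5.8]
grip_width: 0.0132
gripper_force: 59.6
```

>>> carry_out --pt "0 0 -0.005 0 0.005" --pt "0 0 -0.015 0 0.005" --pt "0 0 -0.03 0 0.005" --pt "0 0 -0.05 0 0.005" --pt "0 0 -0.07 0 0.005" --pt "0 0 -0.09 0 0.005" --pt "0 0 -0.1 0 0.005" --pt "0 0 -0.1 0 0.005" --force 90

```text
clock: 4.2
tcp_pos: [0.6955, -0.2084, 0.3171]
orientation: [2.342, 2.089, 0.003]
contact_force: [-0.4, -0.2, -1.4]
grip_width: 0.0127
gripper_force: 87.7
```

```bash
python3 -c "
from h import *
go(.540,-.225,.312,89.8)
cv2.imwrite('pics/s2.png',r.grab_frame('scene')[:,:,::-1]);cv2.imwrite('pics/t2.png',r.grab_frame('top')[:,:,::-1])
a=cv2.imread('pics/s2.png')[100:260,300:500];b=cv2.imread('pics/t2.png')[90:250,280:480]
cv2.imwrite('pics/m2.png',cv2.resize(np.hstack([a,b]),None,fx=2,fy=2,interpolation=cv2.INTER_CUBIC))"
```

```text
pos [ 0.6955 -0.2084  0.3171] heading 83.46 tilt [ 0.0036 -0.0009] t 4.2
shift [-0.0342 -0.1526  0.0045] roll -0.1106 F [-0.4 -0.2 -1.4]
```

View pics/m2.png

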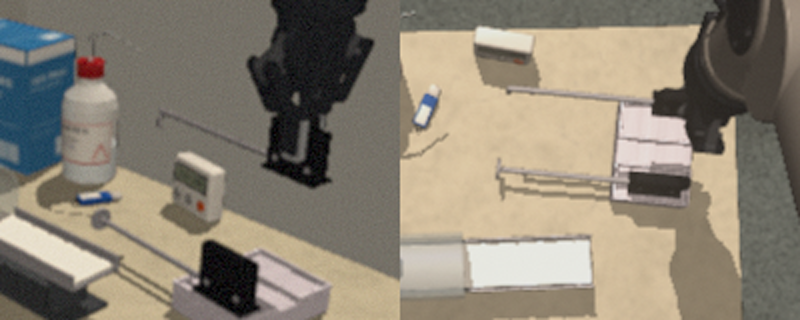

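The hook rod is held with its tip down; bend at about top (334,135), tip at about scene (379,161). The pusher is undisturbed. I'll compare these with the predicted positions.

```bash
python3 -c "
from h import *
h=np.radians(83.5);u=np.array([np.cos(h),np.sin(h),0]);g=np.array([.6965,-.2050,.1586])
for s,z in((.175,-.025),(.175,-.045),(.03,-.025)):
    P=g+u*s+[0,0,z]; print(P.round(4),[proj(n,P).round(1) for n in('top','scene')])
crop('pics/s2.png',370,145,80,50,5,'a.png');crop('pics/t2.png',325,115,80,50,5,'b.png')
cv2.imwrite('pics/m3.png',np.vstack([cv2.imread('a.png'),cv2.imread('b.png')]))"
```

```text
[ 0.7163 -0.0311  0.1336] [array([[334. , 134.2]]), array([[379.5, 153.1]])]
[ 0.7163 -0.0311  0.1136] [array([[333.6, 136.3]]), array([[379. , 162.5]])]
[ 0.6999 -0.1752  0.1336] [array([[405.9, 140.8]]), array([[434.2, 175.7]])]
```

View pics/m3.png

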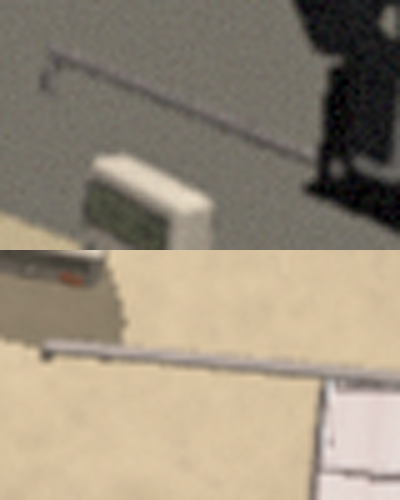

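>>> carry_out --pt "-0.006 -0.025 0 -0.02 0.005" --pt "-0.012 -0.05 0 -0.04 0.005" --pt "-0.018 -0.075 0 -0.06 0.005" --pt "-0.024 -0.1 0 -0.08 0.005" --pt "-0.03 -0.125 0 -0.1 0.005" --pt "-0.034 -0.148 0 -0.111 0.005" --pt "-0.034 -0.153 0 -0.111 0.005" --pt "-0.034 -0.153 0 -0.111 0.005"

```text
clock: 5.1
tcp_pos: [0.5385, -0.2248, 0.3139]
orientation: [-2.225, -2.216, 0.001]
contact_force: [0.3, 0.3, -2.2]
grip_width: 0.0127
gripper_force: 88.1
```

```bash
python3 -c "
from h import *
go(.5395,-.225,.2735,90)"
```

```text
pos [ 0.5385 -0.2248  0.3139] heading 89.78 tilt [-0.0013  0.0004] t 5.1
shift [-0.0002  0.0011  0.0404] roll -0.0038 F [ 0.3  0.3 -2.2]
```

>>> carry_out --pt "0 0.001 0.007 -0.003 0.005" --pt "0 0.001 0.014 -0.003 0.005" --pt "0 0.001 0.021 -0.003 0.005" --pt "0 0.001 0.028 -0.003 0.005" --pt "0 0.001 0.035 -0.003 0.005" --pt "0 0.001 0.04 -0.003 0.005" --pt "0 0.001 0.04 -0.003 0.005" --pt "0 0.001 0.04 -0.003 0.005"

```text
clock: 5.9
tcp_pos: [0.5402, -0.2248, 0.2746]
orientation: [2.221, 2.221, 0.0]
contact_force: [-0.2, -0.7, -1.5]
grip_width: 0.0122
gripper_force: 88.2
```

```bash
python3 -c "
from h import *
go(.5395,-.0805,.2735,90)
cv2.imwrite('pics/s3.png',r.grab_frame('scene')[:,:,::-1]);cv2.imwrite('pics/t3.png',r.grab_frame('top')[:,:,::-1])
crop('pics/s3.png',220,140,160,110,4,'a.png');crop('pics/t3.png',250,195,160,50,4,'b.png')
cv2.imwrite('pics/m4.png',cv2.resize(np.vstack([cv2.imread('a.png'),cv2.imread('b.png')]),None,fx=.9,fy=.9))
h=np.pi/2;o=r.get_obs()['tcp_pos']
for dz in(-.1836,-.2035): print([proj(n,o+[.0006,.1785,dz]).round(1) for n in('top','scene')])
"
```

```text
pos [ 0.5402 -0.2248  0.2746] heading 90.0 tilt [0. 0.] t 5.9
shift [ 0.1443 -0.0007  0.0011] roll 0.0 F [-0.2 -0.7 -1.5]
[array([[342.5, 221.7]]), array([[318.6, 199.7]])]
[array([[341.9, 221.7]]), array([[318.7, 209.7]])]
```

View pics/m4.png

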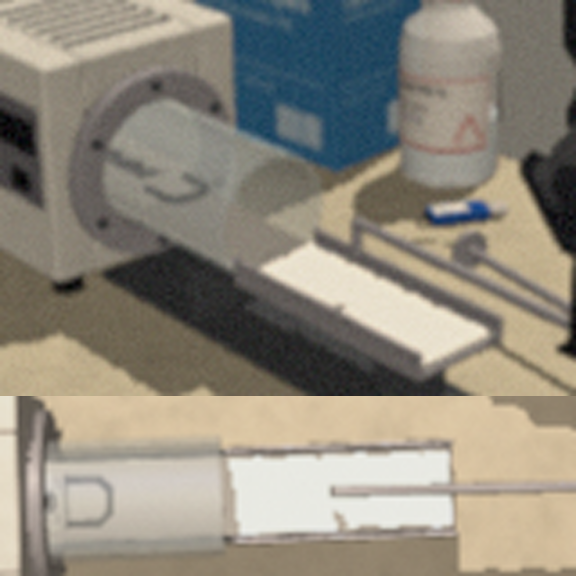

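The tip hangs over the middle of the tongue, at m4 (332,490) in the top part and (357,247) in the scene part, within 1 px of prediction. I'll check the loop against the scene view.

```bash
python3 -c "
from h import *
for cx in(.536,.5395):
  for dx,y in((-.013,.0865),(.013,.0865),(-.013,.112),(.013,.112)):
    P=[cx+dx,y,.061];s=proj('scene',P)[0];t=proj('top',P)[0]
    print(cx,dx,y,((s-[220,140])*3.6).round(),((t-[250,195])*3.6+[0,396]).round())
"
```

```text
0.536 -0.013 0.0865 [169. 198.] [108. 527.]
0.536 0.013 0.0865 [207. 185.] [108. 484.]
0.536 -0.013 0.112 [142. 184.] [ 66. 528.]
0.536 0.013 0.112 [180. 171.] [ 65. 485.]
0.5395 -0.013 0.0865 [175. 196.] [108. 521.]
0.5395 0.013 0.0865 [212. 183.] [108. 478.]
0.5395 -0.013 0.112 [147. 182.] [ 66. 522.]
0.5395 0.013 0.112 [185. 170.] [ 65. 479.]
```

>>> carry_out --pt "0.02 -0.001 0 0 0.005" --pt "0.04 -0.001 0 0 0.005" --pt "0.06 -0.001 0 0 0.005" --pt "0.08 -0.001 0 0 0.005" --pt "0.1 -0.001 0 0 0.005" --pt "0.12 -0.001 0 0 0.005" --pt "0.135 -0.001 0 0 0.005" --pt "0.135 -0.001 0 0 0.005"

```text
clock: 6.8
tcp_pos: [0.5394, -0.0873, 0.2751]
orientation: [2.217, 2.226, 0.002]
contact_force: [-0.5, 0.4, -1.5]
grip_width: 0.0125
gripper_force: 88.2
```

```bash
python3 -c "
from h import *
go(.539,-.0805,.2735,90)
cv2.imwrite('pics/s4.png',r.grab_frame('scene')[:,:,::-1]);cv2.imwrite('pics/t4.png',r.grab_frame('top')[:,:,::-1])
crop('pics/s4.png',220,160,90,60,7,'a.png');crop('pics/t4.png',255,205,90,38,7,'b.png')
cv2.imwrite('pics/m5.png',cv2.resize(np.vstack([cv2.imread('a.png'),cv2.imread('b.png')]),None,fx=.8,fy=.8))
o=r.get_obs()['tcp_pos'];P=o+[.0006,.1785,-.2035];print(P,((proj('scene',P)-[220,160])*5.6).round(),((proj('top',P)-[255,205])*5.6+[0,336]).round())
"
```

```text
pos [ 0.5394 -0.0873  0.2751] heading 90.21 tilt [0.001 0.001] t 6.8
shift [ 0.0068 -0.0003  0.0016] roll 0.0037 F [-0.5  0.4 -1.5]
[0.5398165  0.0882513  0.07126568] [[298. 155.]] [[133. 440.]]
```

View pics/m5.png

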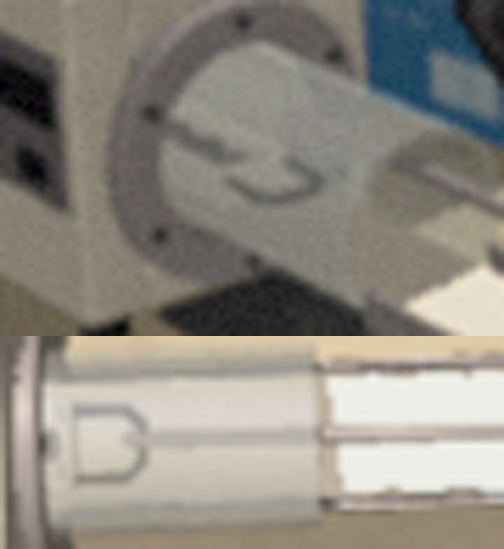

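The rod is in the tube, with its end at m5 (128,440). The loop opening spans x 76–140 and is centred on row 445, so I go 10 mm farther in and 1.5 mm sideways, then lower.

>>> carry_out --pt "0.005 -0.001 0 0 0.005" --pt "0.01 -0.0015 0 0 0.005" --pt "0.01 -0.0015 0 0 0.005" --pt "0.01 -0.0015 0.004 0 0.005" --pt "0.01 -0.0015 0.008 0 0.005" --pt "0.01 -0.0015 0.013 0 0.005" --pt "0.01 -0.0015 0.017 0 0.005" --pt "0.01 -0.0015 0.017 0 0.005"

```text
clock: 7.7
tcp_pos: [0.5373, -0.0798, 0.2567]
orientation: [-2.221, -2.221, 0.001]
contact_force: [-0.1, 0.5, -0.8]
grip_width: 0.0126
gripper_force: 88.2
```

```bash
python3 -c "
from h import *
go(.5385,-.0805,.258,90)
cv2.imwrite('pics/s5.png',r.grab_frame('scene')[:,:,::-1]);cv2.imwrite('pics/t5.png',r.grab_frame('top')[:,:,::-1])
crop('pics/s5.png',220,160,90,60,7,'a.png');crop('pics/t5.png',255,205,90,38,7,'b.png')
cv2.imwrite('pics/m6.png',cv2.resize(np.vstack([cv2.imread('a.png'),cv2.imread('b.png')]),None,fx=.8,fy=.8))
"
```

```text
pos [ 0.5373 -0.0798  0.2567] heading 90.0 tilt [-0.0015  0.0002] t 7.7
shift [-0.0007  0.0012 -0.0013] roll -0.0 F [-0.1  0.5 -0.8]
```

View pics/m6.png

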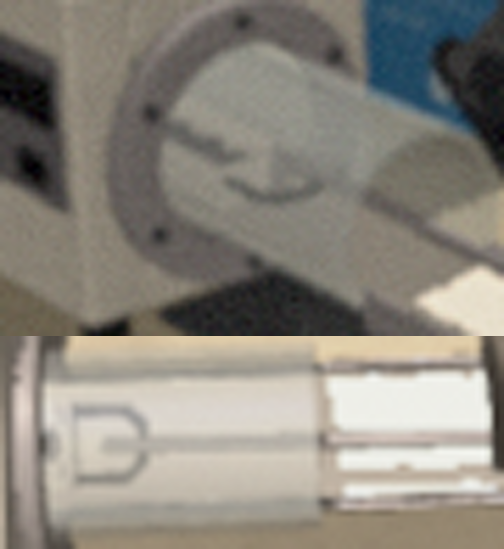

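The rod end now lies inside the loop, at m6 (105,443), with no contact force. Drawing out slowly.

>>> carry_out --pt "-0.004 0.001 0 0 0.005" --pt "-0.008 0.001 0 0 0.005" --pt "-0.014 0.001 0 0 0.005" --pt "-0.022 0.001 0 0 0.005" --pt "-0.032 0.001 0 0 0.005" --pt "-0.042 0.001 0 0 0.005" --pt "-0.052 0.001 0 0 0.005" --pt "-0.06 0.001 0 0 0.005"

```text
clock: 8.6
tcp_pos: [0.5385, -0.1411, 0.2576]
orientation: [2.222, 2.22, -0.0]
contact_force: [-0.4, 0.4, -0.1]
grip_width: 0.0127
gripper_force: 88.2
```

>>> carry_out --pt "-0.01 0 0 0 0.005" --pt "-0.02 0 0 0 0.005" --pt "-0.03 0 0 0 0.005" --pt "-0.04 0 0 0 0.005" --pt "-0.05 0 0 0 0.005" --pt "-0.06 0 0 0 0.005" --pt "-0.068 0 0 0 0.005" --pt "-0.074 0 0 0 0.005"

```text
clock: 9.4
tcp_pos: [0.5385, -0.2147, 0.2576]
orientation: [2.222, 2.221, -0.0]
contact_force: [-0.0, 1.4, -1.6]
grip_width: 0.0124
gripper_force: 88.2
```

```bash
python3 -c "
from h import *
go(.540,-.2885,.257,90)
cv2.imwrite('pics/s6.png',r.grab_frame('scene')[:,:,::-1]);cv2.imwrite('pics/t6.png',r.grab_frame('top')[:,:,::-1])
crop('pics/s6.png',220,150,160,80,4.5,'a.png');crop('pics/t6.png',255,200,160,50,4.5,'b.png')
cv2.imwrite('pics/m7.png',np.vstack([cv2.imread('a.png'),cv2.imread('b.png')])[:600])
"
```

```text
pos [ 0.5385 -0.2147  0.2576] heading 89.96 tilt [-0.     -0.0001] t 9.4
shift [-0.0738  0.0015  0.0006] roll -0.0007 F [-0.   1.4 -1.6]
```

View pics/m7.png

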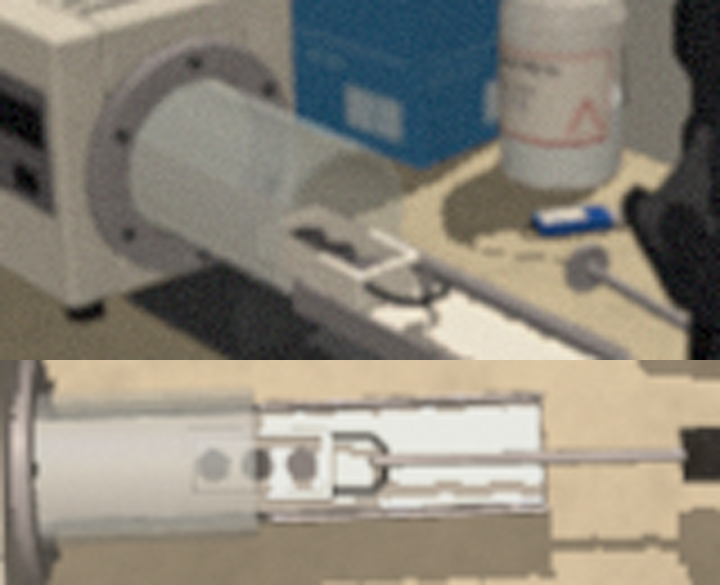

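I miscounted: that was the 11th picture, one over the limit of 10. I'll view no more and check the rest with numbers. It shows the boat following, with its trough at m7 x 195–333, the mouth at 257 and the tongue end at 543. That puts the trough middle at y≈+0.021, so 74 mm more.

>>> carry_out --pt "-0.01 0.001 0 0 0.005" --pt "-0.02 0.001 0 0 0.005" --pt "-0.03 0.001 0 0 0.005" --pt "-0.04 0.001 0 0 0.005" --pt "-0.05 0.001 0 0 0.005" --pt "-0.06 0.001 0 0 0.005" --pt "-0.068 0.001 0 0 0.005" --pt "-0.073 0.001 0 0 0.005"

```text
clock: 10.3
tcp_pos: [0.5395, -0.2879, 0.2575]
orientation: [2.222, 2.22, -0.0]
contact_force: [-0.1, 1.6, -0.9]
grip_width: 0.0128
gripper_force: 88.2
```

>>> carry_out --pt "0.004 0 0 0 0.005" --pt "0.008 0 0 0 0.005" --pt "0.008 0 -0.003 0 0.005" --pt "0.008 0 -0.008 0 0.005" --pt "0.008 0 -0.015 0 0.005" --pt "0.008 0 -0.025 0 0.005" --pt "0.008 0 -0.04 0 0.005" --pt "0.008 0 -0.06 0 0.005"

```text
clock: 11.1
tcp_pos: [0.5394, -0.2787, 0.3186]
orientation: [-2.221, -2.221, 0.0]
contact_force: [0.2, -0.0, -2.1]
grip_width: 0.0122
gripper_force: 88.2
```

```bash
python3 -c "
from h import *
go(.6955,-.2084,.3171,83.46)
cv2.imwrite('pics/t7.png',r.grab_frame('top')[:,:,::-1]);cv2.imwrite('pics/s7.png',r.grab_frame('scene')[:,:,::-1])
g=cv2.imread('pics/t7.png',0).astype(int)
for v in (212,216,219,222,225,229,234): print(v,g[v,300:386:1].tolist())
for P in ([.54,-.018,.066],[.54,-.088,.066],[.54,-.117,.061],[.54,.017,.05],[.54,-.121,.05]): print(P,proj('top',P).round(1))
"
```

```text
pos [ 0.5394 -0.2787  0.3186] heading 90.0 tilt [-0.0007  0.0003] t 11.1
shift [0.0703 0.1561 0.0014] roll 0.1141 F [ 0.2 -0.  -2.1]
212 [175, 177, 178, 179, 181, 184, 186, 189, 191, 191, 185, 170, 172, 196, 214, 214, 212, 210, 208, 208, 222, 235, 228, 215, 212, 207, 207, 207, 207, 221, 234, 234, 234, 234, 234, 234, 234, 225, 207, 221, 234, 234, 234, 234, 234, 235, 234, 235, 234, 234, 235, 235, 235, 234, 235, 235, 234, 234, 234, 235, 234, 235, 235, 235, 234, 234, 234, 234, 234, 235, 235, 235, 234, 235, 218, 188, 201, 201, 199, 200, 200, 201, 200, 199, 199, 197]
216 [206, 206, 207, 207, 207, 207, 207, 207, 207, 207, 202, 188, 176, 175, 206, 234, 234, 234, 234, 235, 234, 233, 234, 234, 234, 235, 234, 234, 234, 235, 235, 223, 193, 191, 189, 182, 176, 172, 163, 161, 161, 160, 164, 166, 162, 161, 160, 160, 160, 160, 158, 157, 160, 159, 162, 159, 160, 161, 159, 148, 191, 224, 182, 139, 139, 139, 153, 174, 172, 173, 158, 119, 115, 177, 194, 155, 176, 202, 201, 201, 200, 200, 198, 200, 202, 200]
219 [209, 209, 210, 209, 210, 208, 210, 209, 208, 210, 206, 192, 174, 177, 208, 234, 234, 234, 23
[... 1563 characters left out ...]
198, 217, 204, 179, 191, 191, 174, 192, 193, 194, 192, 193, 193, 196, 196, 197]
234 [162, 162, 160, 158, 154, 153, 152, 150, 154, 157, 155, 140, 100, 89, 113, 141, 163, 162, 155, 151, 163, 170, 162, 162, 157, 159, 155, 142, 137, 141, 140, 143, 141, 135, 139, 150, 156, 155, 158, 156, 152, 164, 174, 174, 174, 171, 170, 174, 171, 165, 164, 164, 165, 166, 160, 160, 164, 162, 156, 149, 142, 141, 139, 136, 135, 132, 131, 125, 124, 121, 116, 115, 113, 117, 126, 122, 123, 164, 196, 195, 194, 197, 198, 199, 199, 198]
[0.54, -0.018, 0.066] [[328.6 222.5]]
[0.54, -0.088, 0.066] [[361.2 221.8]]
[0.54, -0.117, 0.061] [[374.5 221.5]]
[0.54, 0.017, 0.05] [[312.3 222.9]]
[0.54, -0.121, 0.05] [[375.6 221.5]]
```

The boat stayed put: trough edges at top columns ~329–361, so y≈-0.019 to -0.088, wholly on the tongue. Returning to the slot.

>>> carry_out --pt "0.011 0.025 0 0.02 0.005" --pt "0.022 0.05 0 0.04 0.005" --pt "0.033 0.075 0 0.06 0.005" --pt "0.044 0.1 0 0.08 0.005" --pt "0.055 0.125 0 0.1 0.005" --pt "0.066 0.148 0 0.114 0.005" --pt "0.07 0.156 0.001 0.114 0.005" --pt "0.07 0.156 0.001 0.114 0.005"

```text
clock: 12.0
tcp_pos: [0.6962, -0.2074, 0.3158]
orientation: [-2.341, -2.093, -0.0]
contact_force: [-0.8, -0.2, -0.8]
grip_width: 0.0123
gripper_force: 88.2
```

```bash
python3 -c "
from h import *
go(.6955,-.2084,.2156,83.46)"
```

```text
pos [ 0.6962 -0.2074  0.3158] heading 83.6 tilt [-0.0005  0.0009] t 12.0
shift [-0.0011 -0.0005  0.1002] roll 0.0024 F [-0.8 -0.2 -0.8]
```

>>> carry_out --pt "-0.001 0 0.02 0.002 0.005" --pt "-0.001 0 0.04 0.002 0.005" --pt "-0.001 0 0.06 0.002 0.005" --pt "-0.001 0 0.075 0.002 0.005" --pt "-0.001 0 0.087 0.002 0.005" --pt "-0.001 0 0.094 0.002 0.005" --pt "-0.001 0 0.097 0.002 0.005" --pt "-0.001 0 0.098 0.002 0.005"

```text
clock: 12.8
tcp_pos: [0.6956, -0.2098, 0.2188]
orientation: [2.346, 2.089, 0.0]
contact_force: [-0.4, 0.2, -1.1]
grip_width: 0.0125
gripper_force: 88.2
```

```bash
python3 -c "
from h import *
go(.6955,-.2084,.2156,83.46)"
```

```text
pos [ 0.6956 -0.2098  0.2188] heading 83.35 tilt [ 0.0004 -0.0001] t 12.8
shift [ 0.0014 -0.0003  0.0032] roll -0.0019 F [-0.4  0.2 -1.1]
```

Still about 3 mm above the floor with no contact; lowering the rest.

>>> carry_out --pt "0.001 0 0.001 0 0.005" --pt "0.001 0 0.002 0 0.005" --pt "0.001 0 0.003 0 0.005" --pt "0.001 0 0.0035 0 0.005" --pt "0.001 0 0.0035 0 0.005" --pt "0.001 0 0.0035 0 0.005" --pt "0.001 0 0.0035 0 0.005" --pt "0.001 0 0.0035 0 0.005"

```text
clock: 13.6
tcp_pos: [0.6958, -0.2087, 0.2157]
orientation: [2.346, 2.089, 0.001]
contact_force: [-1.6, 1.0, 6.0]
grip_width: 0.0123
gripper_force: 89.2
```

Contact at the original height. Releasing, then straight up.

>>> carry_out --pt "0 0 0 0 0.02" --pt "0 0 0 0 0.03" --pt "0 0 0 0 0.04" --pt "0 0 0 0 0.045" --pt "0 0 0 0 0.045" --pt "0 0 0 0 0.045" --pt "0 0 0 0 0.045" --pt "0 0 0 0 0.045"

```text
clock: 14.4
tcp_pos: [0.6956, -0.2088, 0.2151]
orientation: [2.346, 2.089, -0.0]
contact_force: [0.9, 0.1, 0.1]
grip_width: 0.045
gripper_force: 0.0
```

>>> carry_out --pt "0 0 -0.01 0 0.045" --pt "0 0 -0.03 0 0.045" --pt "0 0 -0.05 0 0.045" --pt "0 0 -0.08 0 0.045" --pt "0 0 -0.11 0 0.045" --pt "0 0 -0.14 0 0.045" --pt "0 0 -0.16 0 0.045" --pt "0 0 -0.16 0 0.045"

```text
clock: 15.2
tcp_pos: [0.6965, -0.2087, 0.3802]
orientation: [2.342, 2.085, 0.007]
contact_force: [0.4, 0.7, -0.0]
grip_width: 0.0451
gripper_force: 0.0
```

```bash
python3 -c "
from h import *
go(.6955,-.2084,.2156,83.46)
for n in('top','scene'): cv2.imwrite(f'pics/{n}9.png',r.grab_frame(n)[:,:,::-1])
def d(a,b,x0,y0,x1,y1):
    D=np.abs(cv2.imread(a).astype(int)-cv2.imread(b))[y0:y1,x0:x1].max(2)>40; ys,xs=np.nonzero(D); return D.sum(),(xs.min()+x0,xs.max()+x0,ys.min()+y0,ys.max()+y0) if D.any() else ''
S=('pics/scene0.png','pics/scene9.png');T=('pics/top0.png','pics/top9.png')
print('scene stand+rods',d(*S,340,195,470,275)); print('top rods',d(*T,325,135,386,190)); print('top can',d(*T,380,270,415,300)); print('bottle',d(*T,245,95,285,140),d(*S,325,125,362,195)); print('scene can',d(*S,280,260,320,315))
g=cv2.imread(T[1],0).astype(int); print([g[v,325:378].tolist() for v in(217,222,227)])
"
```

```text
pos [ 0.6965 -0.2087  0.3802] heading 83.34 tilt [ 0.0073 -0.0017] t 15.2
shift [ 0.0003 -0.0023  0.1646] roll -0.0021 F [ 0.4  0.7 -0. ]
scene stand+rods (np.int64(66), (np.int64(340), np.int64(426), np.int64(219), np.int64(259)))
top rods (np.int64(1), (np.int64(364), np.int64(364), np.int64(155), np.int64(155)))
top can (np.int64(0), '')
bottle (np.int64(0), '') (np.int64(0), '')
scene can (np.int64(0), '')
[[233, 232, 234, 233, 232, 234, 217, 179, 178, 177, 178, 178, 177, 178, 178, 177, 177, 177, 177, 179, 171, 169, 177, 177, 176, 177, 176, 176, 176, 177, 175, 176, 176, 175, 160, 192, 226, 214, 210, 210, 209, 214, 219, 218, 219, 205, 157, 101, 112, 137, 147, 179, 200], [233, 232, 232, 232, 224, 221, 218, 161, 131, 131, 133, 133, 130, 131, 166, 219, 224, 180, 134, 132, 131, 130, 131, 131, 192, 233, 216, 155, 132, 130, 130, 130, 130, 137, 157, 207, 230, 229, 233, 233, 234, 233, 233, 233, 232, 233, 233, 219, 154, 90, 101, 158, 199], [232, 232, 232, 232, 224, 221, 204, 175, 220, 206, 182, 181, 180, 201, 225, 232, 232, 232, 232, 228, 224, 224, 211, 206, 224, 224, 225, 226, 226, 227, 220, 220, 232, 232, 226, 226, 233, 206, 136, 136, 137, 128, 112, 109, 110, 109, 102, 115, 144, 171, 175, 170, 187]]
```

```bash
python3 -c "
from h import *
D=np.abs(cv2.imread('pics/scene0.png').astype(int)-cv2.imread('pics/scene9.png')).max(2)>40
for b in((340,195,365,275),(365,195,398,275),(398,215,428,262),(428,205,468,262)): print(b,D[b[1]:b[3],b[0]:b[2]].sum())
print(r.hand_in())"
```

```text
(340, 195, 365, 275) 59
(365, 195, 398, 275) 3
(398, 215, 428, 262) 4
(428, 205, 468, 262) 0
the job is handed in; nothing more can be done
None
```

Handed in at about 15 s: the boat's trough lies wholly on the tongue, clear of the tube by about 35 mm, the hook rod is back upright in its slot, and the final images show no sign that the pusher rod, can or bottle moved; I viewed 11 pictures, one over the limit of 10.

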